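# Lower the sample caps into measuring position

## Task

Three black moulded sample caps stand on the raised seats of three grey stands on the inspection bench. Lower them into measuring position by pressing lightly on top of each cap with a fingertip until its seat is home on its stop: first the tall round cap, then the low wide-brimmed one, then the square one. Do not lift or tip a cap, press hard, or disturb the other things on the bench.

Things in the scene. Friction and masses are not known exactly. Their poses are not given: they have to be found in the camera images.
- tall_cap: Black moulded plastic sample cap: tall round cap, diameter 44, height 60, top a flat disc of diameter 40 (mm), about 45 g, solid-topped. Loose: it stands upright on the aluminium seat of its own stand, between four low steel pins (5 mm high, about 1.5 mm play). Origin: centre of its underside, z up.
- tall_seat (a joint): Seat under the tall cap: 0 = raised (start), grows as it goes down, m; 0.012 = home on its stop. It slides straight down against a steady 4 N of friction (no spring), slightly damped, and stays where left. The stop is sprung: pressed on, seat and cap sink up to 6 mm more (not in this value), from 6 N at 2 N per mm, and come back up when let go; then it is solid.
- tall_stand: Stand of the tall cap: fixed grey steel block 84 x 84 x 26 mm, origin at the centre of its underside on the bench, z up. Its seat is an aluminium plate 80 x 80 x 6 mm; the seat top, on which the cap stands, is 54 mm above the bench when raised and 42 mm when home.
- wide_cap: Black moulded plastic sample cap: low wide-brimmed cap, brim diameter 64 and 7 thick, crown diameter 46, height 26, top flat (mm), about 45 g, solid-topped. Loose: it stands upright on the aluminium seat of its own stand, between four low steel pins (5 mm high, about 1.5 mm play). Origin: centre of its underside, z up.
- wide_seat (a joint): Seat under the wide cap: 0 = raised (start), grows as it goes down, m; 0.012 = home on its stop. It slides straight down against a steady 4 N of friction (no spring), slightly damped, and stays where left. The stop is sprung: pressed on, seat and cap sink up to 6 mm more (not in this value), from 6 N at 2 N per mm, and come back up when let go; then it is solid.
- wide_stand: Stand of the wide cap: fixed grey steel block 84 x 84 x 26 mm, origin at the centre of its underside on the bench, z up. Its seat is an aluminium plate 80 x 80 x 6 mm; the seat top, on which the cap stands, is 54 mm above the bench when raised and 42 mm when home.
- square_cap: Black moulded plastic sample cap: square cap, foot 50 x 50 and 8 thick, body 44 x 44, height 38, top flat (mm), about 45 g, solid-topped. Loose: it stands upright on the aluminium seat of its own stand, between four low steel pins (5 mm high, about 1.5 mm play). Origin: centre of its underside, z up.
- square_seat (a joint): Seat under the square cap: 0 = raised (start), grows as it goes down, m; 0.012 = home on its stop. It slides straight down against a steady 4 N of friction (no spring), slightly damped, and stays where left. The stop is sprung: pressed on, seat and cap sink up to 6 mm more (not in this value), from 6 N at 2 N per mm, and come back up when let go; then it is solid.
- square_stand: Stand of the square cap: fixed grey steel block 84 x 84 x 26 mm, origin at the centre of its underside on the bench, z up. Its seat is an aluminium plate 80 x 80 x 6 mm; the seat top, on which the cap stands, is 54 mm above the bench when raised and 42 mm when home.
- mug: White ceramic mug, diameter 76, height 92 mm, handle at its +y side. Loose bystander, to be left alone. Origin: centre of its underside.
- tape: Tan roll of tape lying flat, outer diameter 90, height 24 mm. Loose bystander, to be left alone. Origin: centre of its underside.
- spare_tall: Spare black tall cap (44 x 60 mm high) standing directly on the bench, not on a stand. Loose bystander, to be left alone. Origin: centre of its underside.
- spare_wide: Spare black wide cap (64 x 26 mm high) standing directly on the bench, not on a stand. Loose bystander, to be left alone. Origin: centre of its underside.
- knife: Deburring knife with yellow handle, 160 mm long, lying along its x. Loose bystander, to be left alone.
Mind the look-alikes: they are no part of the job. What is shaped like the wide_cap but green or red is not meant.

How it is judged:
By the outcome, as a careful person would: the job done as asked, in the order asked, and still so for the second after the job is handed in, with the robot touching nothing.
It also fails if it takes over 46 s, if anything falls off the work surface, if the arm or the gripper's body presses on something with over 40 N, if the wrist force passes 120 N, or if a joint passes its speed limit or range.

## Robot

A 7-joint arm with a two-finger parallel gripper is mounted at the origin on the work surface. World frame = base frame: x ahead of the robot, y to its left, z up, the work surface at z = 0. Lengths are in m, angles in rad, forces in N, time in s.
With the tool pointing down it reaches from about 0.425 to 0.95 m from the base axis. Payload 16.7 kg.
Tool frame: the origin (TCP) lies at the very end of the fingers, on their centre line; the grasp point (between the pads) lies 19 mm behind it; z points along the fingers, y is the line along which they close (so a half turn about z gives the same grasp; the last joint's range is limited). The gripper opens to 94 mm and grips with 3 to 60 N. Pads are 16 mm wide; open, the fingers measure 119 mm over their backs; the gripper's body (75 mm by 177 mm) begins 78 mm behind the grasp point.
Start: joints at [-1.498, 0.426, 0.074, 1.606, -0.034, 1.111, -0.067], TCP at [0.148, 0.658, 0.205] pointing down, gripper open.
Joint ranges: [-2.85, 2.85], [-0.5, 2.14], [-1.23, 1.37], [0.21, 2.46], [-1.02, 4.16], [0.16, 2.05], [-2.73, 2.73]. Speed limits (rad/s): [1.89, 1.89, 2.39, 2.39, 3.01, 3.01, 3.01].

## Interface

Orientations are given as a rotation vector (axis times angle).
In Python, from station import env gives the robot as it stands.
- The arm moves only by the tool move_arm, never from a script. Its argument "deltas" is a list of rows, each a list of 3 entries, a list of its own where there are three numbers: the opening, from 0 (shut) to 1 (fully open), then the shift along the tool's x, y, z in mm, then the turn about the tool's z in rad. A call has 1 to 8 rows; each row is the pose to reach, as a shift and turn from the pose commanded when the call began, along the tool's axes at that moment; what a row does not reach only later rows make up. A row lasts 1/8 s, in which the tool goes at most 62.5 mm and 10.7 degrees, less where a joint would pass 70% of its speed; a pose out of reach is approached as far as the arm can. A call with a gripper value outside its range is refused whole. The fingers move at their own pace and stop on an object; the grip force is fixed at half the most. Time passes only in rows, so rows that repeat a pose let the fingers close. It gives the time, the measured TCP pose, the force, the opening and the grip force at its end, in the units of the state.
- env.sense(): the state, without advancing time (a new reading comes with each control period).
- env.grab_frame(name): name is "side" or "top" or "wrist"; returns the picture (400x640x3 uint8, red, green, blue); there is no depth.
- env.camera_model(name): a dict with "mtx" (3x3 intrinsics, pixels), "xyz" and "orientation" of the camera in the world. Camera axes: x right, y down, z forward; pixel columns grow to the right and rows downward; lengths in m; the calibration is good to about 2 mm. A picture is of the moment at which its call begins: read the wrist's pose just before it. camera_model takes no time and is no camera call; for the wrist camera it gives the pose at the moment of the call.
- env.close_job(): hands the job in; it is judged then, once.
The state is a dict: "clock": time; "q": joint angles; "qd": joint speeds; "joint_torque": joint torques, N m; "eef_pos": TCP position; "tcp_rot": TCP orientation; "ft_force": force on the tool from outside, world axes, zero at the start; "moment": the same for the moment, N m; "grip_width": finger opening in m; "finger_force": force on a finger pad.
Only numpy, scipy, OpenCV 4.12 (cv2) and the standard library are available. Lean on these libraries where they do the work, as an engineer would, in place of code of your own. Each camera call takes 0.05 s, during which the arm holds its last target. There are 200 camera calls.

## Working session

There is one attempt and no reset: what is moved stays moved. The work goes in short steps, Python scripts to look and compute and a tool call to move; the robot and the scene stay as the last step left them, time stands still between calls to the robot, and variables do not carry over. Pictures are saved under pics/ and viewed, at most 10 in all, crops included, and the job is handed in when it is done.

Besides the shell and the picture viewer there is one more tool, called after ">>>" by a JSON object that holds its "name" and its "arguments". move_arm: Moves the arm, as the interface text tells. Its arguments: {"type":"object","properties":{"deltas":{"type":"array","items":{"type":"array"}}},"required":["deltas"]}

```bash
mkdir -p pics; python3 - <<'E'
from station import env
import cv2,json
for n in("top","side"):
    cv2.imwrite(f"pics/{n}0.png",env.grab_frame(n)[:,:,::-1])
    print(n,env.camera_model(n))
s=env.sense();print(s)
E
```

```text
top {'mtx': array([[365.9040468 ,   0.        , 319.12662106],
       [  0.        , 365.9040468 , 199.52922869],
       [  0.        ,   0.        ,   1.        ]]), 'xyz': array([ 0.36040451, -0.00306381,  0.88651044]), 'orientation': array([-2.20213384,  1.98757451, -0.22318658])}
side {'mtx': array([[414.49712609,   0.        , 324.32100533],
       [  0.        , 414.49712609, 196.93782215],
       [  0.        ,   0.        ,   1.        ]]), 'xyz': array([ 0.10559574, -0.57570777,  0.89784504]), 'orientation': array([-2.32971428,  0.79198391, -0.26657787])}
{'clock': 0.1, 'q': array([-1.49849698,  0.42667336,  0.07383277,  1.60653685, -0.0340699 ,
        1.1108081 , -0.0670507 ]), 'qd': array([-0.00079914, -0.00132042,  0.00066135, -0.00217034, -0.0010177 ,
       -0.00105922,  0.00024754]), 'joint_torque': array([ 8.86388880e-03, -9.37480116e+01,  3.67735662e+00, -4.55039263e+01,
       -4.86208498e-02,  1.70854235e-02,  2.69110524e-05]), 'eef_pos': array([0.14842669, 0.65807044, 0.20484516]), 'tcp_rot': array([-3.47607133e-01, -3.12227330e+00,  1.83300589e-03]), 'ft_force': array([ 0.32581621, -0.16877411,  0.43904311]), 'moment': array([-0.02491415, -0.01915336,  0.03834555]), 'finger_force': 0.0, 'grip_width': 0.09398295229037777}
```

View pics/top0.png

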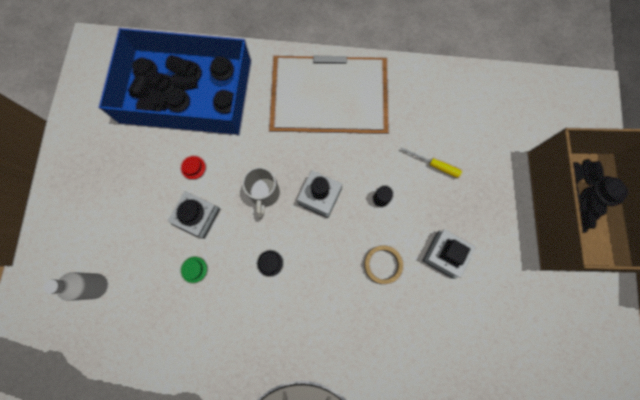

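View pics/side0.png

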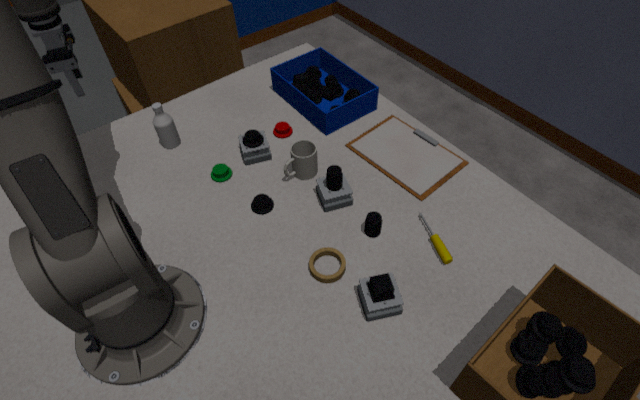

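The top view shows three caps on grey stands: tall at about (320,187), wide at (190,212) and square at (455,252). The look-alikes are the spare tall (383,196), the spare wide (269,263), the red cap (193,167), the green cap (194,269), and the caps in the bins. I'll check the three on stands in close crops.

```bash
python3 - <<'E'
import cv2,numpy as np
t=cv2.imread("pics/top0.png");s=cv2.imread("pics/side0.png")
def c(i,u,v):
    k=cv2.resize(i[v-22:v+22,u-22:u+22],(264,264),interpolation=cv2.INTER_CUBIC)
    k=np.clip(255*(k/255.)**.5,0,255).astype(np.uint8)
    for a in range(0,44,10):
        k[a*6,::4]=(0,255,255);k[::4,a*6]=(0,255,255)
    return k
a=np.hstack([c(t,320,190),c(t,192,213),c(t,452,252)])
b=np.hstack([c(s,335,184),c(s,255,145),c(s,381,292)])
cv2.imwrite("pics/crops.png",np.vstack([a,b]))
E
```

```text
(no output)
```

View pics/crops.png

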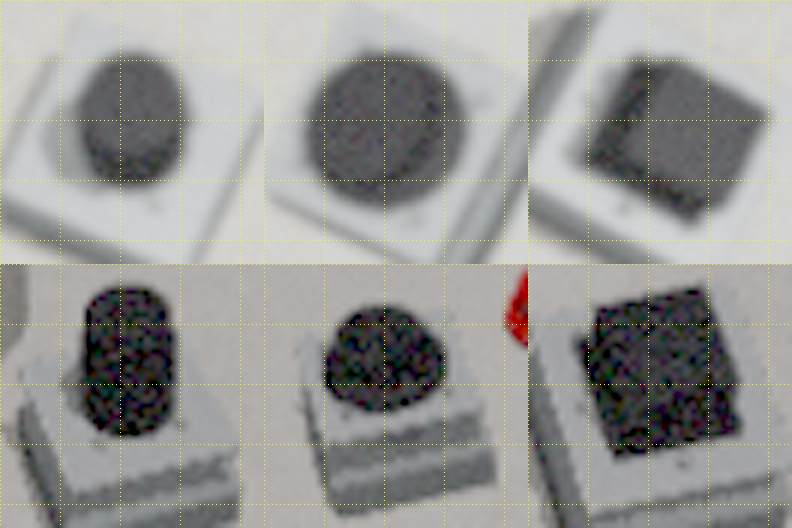

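```bash
cat > h.py <<'E'
from station import env
import numpy as np
from scipy.spatial.transform import Rotation as R
def ray(n,u,v,z):
    m=env.camera_model(n);d=R.from_rotvec(m["orientation"]).as_matrix()@np.linalg.solve(m["mtx"],[u,v,1])
    return (m["xyz"]+d*(z-m["xyz"][2])/d[2])[:2]
def proj(n,p):
    m=env.camera_model(n);c=R.from_rotvec(m["orientation"]).as_matrix().T@(np.array(p)-m["xyz"]);q=m["mtx"]@c
    return q[:2]/q[2]
def go(p):
    s=env.sense();d=R.from_rotvec(s["tcp_rot"]).as_matrix().T@(np.array(p)-s["eef_pos"])
    print("tcp",s["eef_pos"].round(4),"delta mm",(1e3*d).round(1),"F",s["ft_force"].round(1),"t",round(s["clock"],2))
E
python3 - <<'E'
from h import *
for k,u,v,z,us,vs in(("tall",320.3,185.2,.114,334.3,168.8),("wide",190.2,212.2,.058,253,138),("square",456.7,251.7,.092,380,283)):
    p=ray("top",u,v,z);print(k,p.round(4),ray("side",us,vs,z if k!="wide" else .08).round(4))
    go([*p,.24])
for k,u,v in(("sptall",383,196),("mug",260,190)):print(k,ray("top",u,v,.06))
s=env.sense();print(R.from_rotvec(s["tcp_rot"]).as_matrix().round(3))
E
```

```text
tall [0.5679 0.0161] [0.5725 0.018 ]
tcp [0.1484 0.6581 0.2048] delta mm [-550.4 -534.   -34.5] F [ 0.3 -0.2  0.4] t 0.1
wide [0.4883 0.3093] [0.4822 0.2901]
tcp [0.1484 0.6581 0.2048] delta mm [-408.2 -265.6  -34.8] F [ 0.3 -0.2  0.4] t 0.1
square [ 0.4562 -0.291 ] [ 0.4526 -0.2949]
tcp [0.1484 0.6581 0.2048] delta mm [-508.9 -858.2  -34.1] F [ 0.3 -0.2  0.4] t 0.1
sptall [ 0.57142775 -0.12996274]
mug [0.5565223  0.15612862]
[[-0.976  0.22  -0.   ]
 [ 0.22   0.976 -0.001]
 [-0.    -0.001 -1.   ]]
```

>>> {"name": "move_arm", "arguments": {"deltas": [[0, [0, 0, -60], 0], [0, [0, 0, -120], 0], [0, [-40, -38, -120], 0], [0, [-80, -76, -120], 0], [0, [-120, -115, -120], 0], [0, [-160, -154, -120], 0], [0, [-200, -193, -120], 0], [0, [-240, -232, -120], 0]]}}

```text
clock: 1.1
eef_pos: [0.3323, 0.3775, 0.3254]
tcp_rot: [-0.348, -3.122, 0.0]
ft_force: [0.1, -0.0, 0.9]
grip_width: 0.0175
finger_force: 0.0
```

>>> {"name": "move_arm", "arguments": {"deltas": [[0, [-40, -38, 0], 0], [0, [-80, -76, 0], 0], [0, [-120, -115, 0], 0], [0, [-160, -154, 0], 0], [0, [-200, -192, 0], 0], [0, [-240, -231, 0], 0], [0, [-280, -270, 0], 0], [0, [-310, -302, 0], 0]]}}

```text
clock: 2.1
eef_pos: [0.5682, 0.0144, 0.3254]
tcp_rot: [0.349, 3.122, -0.001]
ft_force: [0.8, 1.0, 0.7]
grip_width: 0.0004
finger_force: 0.0
```

```bash
python3 - <<'E'
from h import *
import cv2
go([.569,.0165,.2])
print(env.sense()["tcp_rot"],env.sense()["grip_width"])
m=env.camera_model("wrist");print(m)
cv2.imwrite("pics/w1.png",env.grab_frame("wrist")[:,:,::-1])
print(proj("wrist",[.569,.0165,.114]))
E
```

```text
tcp [0.5682 0.0144 0.3254] delta mm [ -0.3   2.3 125.4] F [0.8 1.  0.7] t 2.1
[ 3.49135156e-01  3.12212671e+00 -6.28603059e-04] 0.0004185276285523429
{'mtx': array([[317.82772934,   0.        , 316.62807448],
       [  0.        , 317.82772934, 198.12283572],
       [  0.        ,   0.        ,   1.        ]]), 'xyz': array([0.4979847 , 0.03134859, 0.50410099]), 'orientation': array([2.29053965, 1.8302199 , 0.23554648])}
[321.53008169 172.80309791]
```

View pics/w1.png

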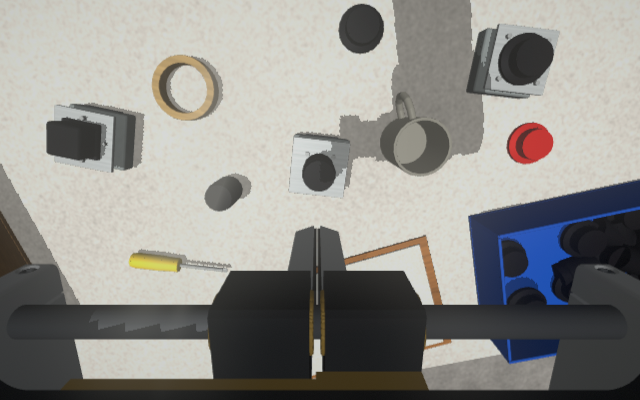

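The wrist view shows the tall cap's top at about (319,173), the wide crown at (527,58) and the square top at (74,140). All three sit on stands.

```bash
python3 - <<'E'
from h import *
print(ray("wrist",319,173,.114),ray("wrist",527,58,.08),ray("wrist",74,140,.092))
go([*ray("wrist",319,173,.114),.12])
E
```

```text
[0.56853634 0.01337999] [0.49193892 0.29450461] [ 0.46029945 -0.28369333]
tcp [0.5697 0.0095 0.3254] delta mm [  2.3   4.  205.4] F [-1.5 -4.2 -2.2] t 2.15
```

>>> {"name": "move_arm", "arguments": {"deltas": [[0, [0, 4, 60], 0], [0, [0, 4, 110], 0], [0, [0, 4, 140], 0], [0, [0, 4, 140], 0], [0, [0, 4, 140], 0], [0, [0, 4, 140], 0]]}}

```text
clock: 2.9
eef_pos: [0.5692, 0.0205, 0.1869]
tcp_rot: [0.347, 3.12, 0.001]
ft_force: [-1.1, 0.2, 0.0]
grip_width: 0.0003
finger_force: 0.0
```

```bash
python3 - <<'E'
from h import *
import cv2
go([.5682,.015,.12])
im=env.grab_frame("wrist");go([.5682,.015,.12])
print(proj("wrist",[.5682,.015,.114]),proj("wrist",env.sense()["eef_pos"]))
print(np.diag(env.camera_model("wrist")["mtx"]),env.camera_model("wrist")["xyz"])
u,v=map(int,proj("wrist",[.5682,.015,.09]))
k=cv2.resize(im[v-90:v+90,u-130:u+130,::-1],None,fx=3,fy=3)
print(u-130,v-90)
cv2.imwrite("pics/w2.png",np.clip(255*(k/255.)**.5,0,255))
E
```

```text
tcp [0.5692 0.0205 0.1869] delta mm [-0.2 -5.7 66.9] F [-1.1  0.2  0. ] t 2.9
tcp [0.5691 0.0205 0.1868] delta mm [-0.3 -5.7 66.8] F [ 1.2 -0.4 -0.1] t 2.95
[308.55584298 205.88798786] [315.0050958  238.98238606]
[317.82772934 317.82772934   1.        ] [0.49845796 0.03721868 0.36536708]
179 108[ WARN:0@0.528] global loadsave.cpp:1063 imwrite_ Unsupported depth image for selected encoder is fallbacked to CV_8U.
```

View pics/w2.png

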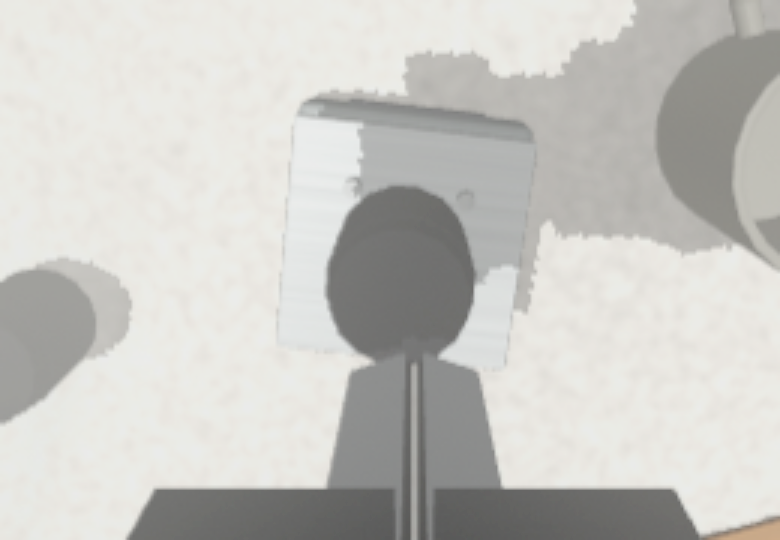

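>>> {"name": "move_arm", "arguments": {"deltas": [[0, [0, -3, 30], 0], [0, [0, -3, 55], 0], [0, [0, -3, 66], 0], [0, [0, -3, 68], 0], [0, [0, -3, 70], 0], [0, [0, -3, 71], 0], [0, [0, -3, 72], 0], [0, [0, -3, 73], 0]]}}

```text
clock: 3.95
eef_pos: [0.568, 0.0175, 0.1128]
tcp_rot: [0.348, 3.122, 0.0]
ft_force: [0.3, 0.8, 2.6]
grip_width: 0.0006
finger_force: 1.5
```

>>> {"name": "move_arm", "arguments": {"deltas": [[0, [0, 0, 1.5], 0], [0, [0, 0, 3], 0], [0, [0, 0, 4.5], 0], [0, [0, 0, 6], 0], [0, [0, 0, 7.5], 0], [0, [0, 0, 9], 0], [0, [0, 0, 9], 0]]}}

```text
clock: 4.82
eef_pos: [0.5676, 0.0174, 0.1033]
tcp_rot: [-0.348, -3.122, 0.0]
ft_force: [0.5, 0.1, 1.6]
grip_width: 0.0005
finger_force: 0.6
```

>>> {"name": "move_arm", "arguments": {"deltas": [[0, [0, 0, 1], 0], [0, [0, 0, 2], 0], [0, [0, 0, 2.5], 0], [0, [0, 0, 3], 0], [0, [0, 0, 3], 0]]}}

```text
clock: 5.45
eef_pos: [0.568, 0.0175, 0.1007]
tcp_rot: [0.348, 3.122, 0.0]
ft_force: [1.0, 0.3, 7.7]
grip_width: 0.0006
finger_force: 3.6
```

>>> {"name": "move_arm", "arguments": {"deltas": [[0, [0, 0, 1], 0], [0, [0, 0, 1], 0]]}}

```text
clock: 5.7
eef_pos: [0.568, 0.0174, 0.0998]
tcp_rot: [0.348, 3.122, 0.0]
ft_force: [0.5, 0.6, 8.7]
grip_width: 0.0003
finger_force: 4.5
```

>>> {"name": "move_arm", "arguments": {"deltas": [[0, [0, 0, -3], 0], [0, [0, 0, -8], 0], [0, [0, 0, -40], 0], [0, [0, 0, -90], 0], [0, [20, 38, -110], 0], [0, [45, 80, -110], 0], [0, [70, 130, -110], 0], [0, [95, 180, -110], 0]]}}

```text
clock: 6.7
eef_pos: [0.5138, 0.2154, 0.2096]
tcp_rot: [-0.348, -3.122, -0.0]
ft_force: [1.4, -1.1, -1.0]
grip_width: 0.0006
finger_force: 0.0
```

>>> {"name": "move_arm", "arguments": {"deltas": [[0, [25, 45, 0], 0], [0, [40, 70, 0], 0], [0, [45, 78, 10], 0], [0, [45, 78, 30], 0], [0, [45, 78, 50], 0], [0, [45, 78, 50], 0], [0, [45, 78, 50], 0]]}}

```text
clock: 7.58
eef_pos: [0.4884, 0.2992, 0.1599]
tcp_rot: [0.35, 3.122, -0.0]
ft_force: [-0.6, -0.3, 0.1]
grip_width: 0.0004
finger_force: 0.0
```

```bash
python3 - <<'E'
from h import *
import cv2
im=env.grab_frame("wrist");go([.4883,.303,.08])
u,v=map(int,proj("wrist",[.488,.302,.07]))
print(proj("wrist",[.488,.302,.08]),u-130,v-90)
for y in(.295,.302,.309):print(proj("wrist",[.488,y,.08])-[u-130,v-90])
k=cv2.resize(im[v-90:v+90,u-130:u+130,::-1],None,fx=3,fy=3)
cv2.imwrite("pics/w3.png",(255*(k/255.)**.5).astype(np.uint8))
cv2.imwrite("pics/top1.png",env.grab_frame("top")[:,:,::-1])
E
```

```text
tcp [0.4885 0.2996 0.1601] delta mm [ 0.9  3.3 80.1] F [-0.5  0.6  0.4] t 7.62
[318.12518611 201.97338152] 188 108
[122.05184456  95.73507778]
[130.12518611  93.97338152]
[138.22192859  92.2065789 ]
```

View pics/w3.png

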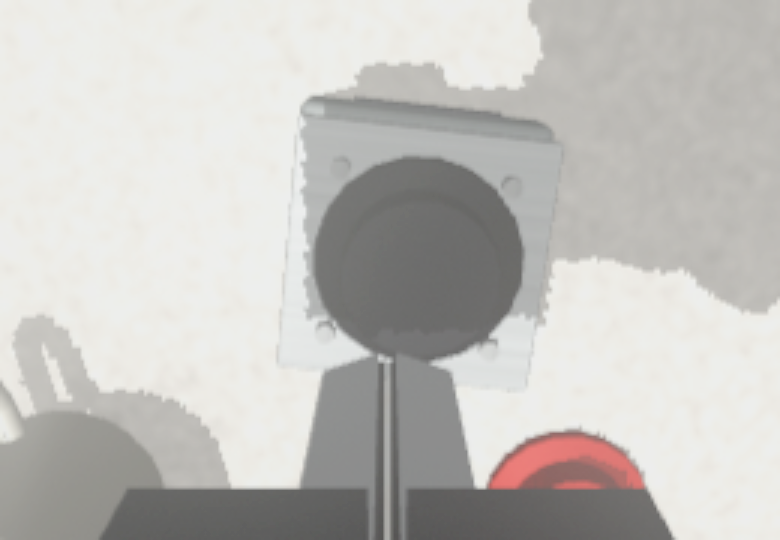

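The close view puts the wide crown's centre at crop (421,269), which is x≈0.487, y≈0.310. This agrees with the top camera.

>>> {"name": "move_arm", "arguments": {"deltas": [[0, [4, 10, 20], 0], [0, [4, 10, 50], 0], [0, [4, 10, 70], 0], [0, [4, 10, 75], 0], [0, [4, 10, 77], 0], [0, [4, 10, 78.5], 0], [0, [4, 10, 80], 0], [0, [4, 10, 80], 0]]}}

```text
clock: 8.68
eef_pos: [0.4865, 0.3108, 0.0799]
tcp_rot: [0.348, 3.122, 0.001]
ft_force: [0.7, 1.3, 0.6]
grip_width: 0.0004
finger_force: 0.7
```

>>> {"name": "move_arm", "arguments": {"deltas": [[0, [0, 0, 1.5], 0], [0, [0, 0, 3], 0], [0, [0, 0, 4.5], 0], [0, [0, 0, 6], 0], [0, [0, 0, 7.5], 0], [0, [0, 0, 9], 0], [0, [0, 0, 9], 0]]}}

```text
clock: 9.55
eef_pos: [0.486, 0.3103, 0.0702]
tcp_rot: [-0.348, -3.122, 0.001]
ft_force: [0.6, 1.5, 1.4]
grip_width: 0.0004
finger_force: 0.7
```

>>> {"name": "move_arm", "arguments": {"deltas": [[0, [0, 0, 1], 0], [0, [0, 0, 2], 0], [0, [0, 0, 3], 0], [0, [0, 0, 3.5], 0], [0, [0, 0, 4], 0], [0, [0, 0, 4], 0]]}}

```text
clock: 10.3
eef_pos: [0.4861, 0.3104, 0.0666]
tcp_rot: [-0.348, -3.122, 0.0]
ft_force: [-1.6, -1.3, 7.0]
grip_width: 0.0001
finger_force: 3.8
```

>>> {"name": "move_arm", "arguments": {"deltas": [[0, [0, 0, 1], 0], [0, [0, 0, 1], 0]]}}

```text
clock: 10.55
eef_pos: [0.4862, 0.3105, 0.0656]
tcp_rot: [-0.348, -3.122, 0.0]
ft_force: [-1.5, -0.9, 9.3]
grip_width: 0.0004
finger_force: 4.7
```

>>> {"name": "move_arm", "arguments": {"deltas": [[0, [0, 0, -3], 0], [0, [0, 0, -8], 0], [0, [0, 0, -40], 0], [0, [0, 0, -90], 0], [0, [0, 0, -140], 0], [0, [0, -50, -150], 0], [0, [0, -110, -150], 0], [0, [0, -170, -150], 0]]}}

```text
clock: 11.55
eef_pos: [0.4481, 0.143, 0.2155]
tcp_rot: [-0.347, -3.122, -0.0]
ft_force: [0.2, -0.6, -0.0]
grip_width: 0.0007
finger_force: 0.0
```

```bash
python3 - <<'E'
from h import *
go([.458,-.288,.216])
E
```

```text
tcp [0.4481 0.143  0.2155] delta mm [-104.3 -418.3   -0.6] F [ 0.2 -0.6 -0. ] t 11.55
```

>>> {"name": "move_arm", "arguments": {"deltas": [[0, [-13, -52, 0], 0], [0, [-26, -104, 0], 0], [0, [-39, -157, 0], 0], [0, [-52, -209, 0], 0], [0, [-65, -261, 0], 0], [0, [-78, -313, 0], 0], [0, [-91, -366, 0], 0], [0, [-104, -410, 0], 0]]}}

```text
clock: 12.55
eef_pos: [0.4597, -0.2799, 0.2155]
tcp_rot: [-0.348, -3.122, -0.0]
ft_force: [0.3, 0.7, 0.8]
grip_width: 0.0003
finger_force: 0.0
```

>>> {"name": "move_arm", "arguments": {"deltas": [[0, [0, -8, 15], 0], [0, [0, -8, 30], 0], [0, [0, -8, 45], 0], [0, [0, -8, 45], 0], [0, [0, -8, 45], 0]]}}

```text
clock: 13.18
eef_pos: [0.4586, -0.2855, 0.1708]
tcp_rot: [0.347, 3.122, 0.0]
ft_force: [0.4, -0.3, 0.1]
grip_width: 0.0006
finger_force: 0.0
```

```bash
python3 - <<'E'
from h import *
import cv2
im=env.grab_frame("wrist");go([.457,-.290,.092])
u,v=map(int,proj("wrist",[.457,-.29,.08]))
print(u-130,v-90)
for p in((.457,-.29),(.457,-.28),(.467,-.29)):print(p,3*(proj("wrist",[*p,.092])-[u-130,v-90]))
k=cv2.resize(im[v-90:v+90,u-130:u+130,::-1],None,fx=3,fy=3)
cv2.imwrite("pics/w4.png",(255*(k/255.)**.5).astype(np.uint8))
E
```

```text
tcp [ 0.4587 -0.2856  0.171 ] delta mm [ 0.8 -4.6 79. ] F [-0.7  0.4 -0.5] t 13.22
180 109
(0.457, -0.29) [389.8690709  281.00970936]
(0.457, -0.28) [424.68889077 273.4606298 ]
(0.467, -0.29) [397.79795586 314.22163476]
```

View pics/w4.png

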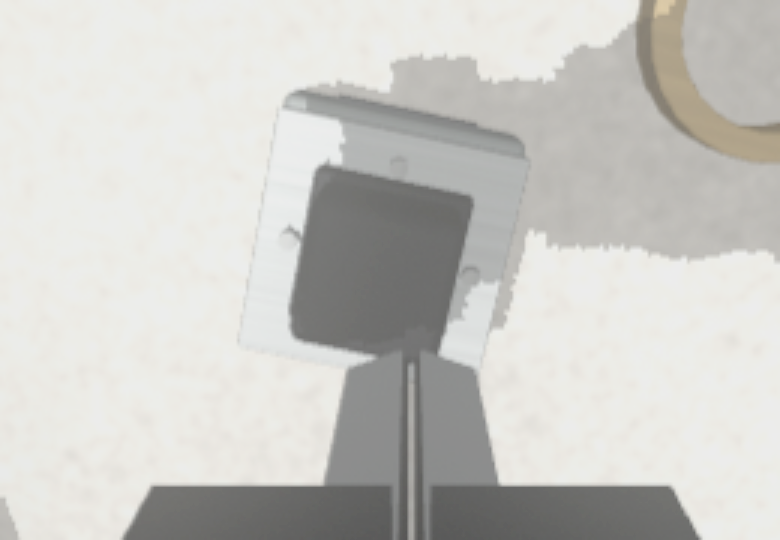

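The square top's centre is at crop (379,271), so the cap is at about (0.455,-0.291).

>>> {"name": "move_arm", "arguments": {"deltas": [[0, [2.5, -6, 25], 0], [0, [2.5, -6, 50], 0], [0, [2.5, -6, 69], 0], [0, [2.5, -6, 74], 0], [0, [2.5, -6, 76], 0], [0, [2.5, -6, 77.5], 0], [0, [2.5, -6, 79], 0], [0, [2.5, -6, 79], 0]]}}

```text
clock: 14.22
eef_pos: [0.4548, -0.2913, 0.0918]
tcp_rot: [0.348, 3.122, -0.0]
ft_force: [0.0, -0.5, 0.9]
grip_width: -0.0001
finger_force: 0.6
```

>>> {"name": "move_arm", "arguments": {"deltas": [[0, [0, 0, 1.5], 0], [0, [0, 0, 3], 0], [0, [0, 0, 4.5], 0], [0, [0, 0, 6], 0], [0, [0, 0, 7.5], 0], [0, [0, 0, 9], 0], [0, [0, 0, 9], 0]]}}

```text
clock: 15.1
eef_pos: [0.4544, -0.2912, 0.0823]
tcp_rot: [-0.348, -3.122, 0.0]
ft_force: [0.3, 0.3, 0.4]
grip_width: 0.0004
finger_force: 0.0
```

>>> {"name": "move_arm", "arguments": {"deltas": [[0, [0, 0, 1], 0], [0, [0, 0, 2], 0], [0, [0, 0, 3], 0], [0, [0, 0, 3.5], 0], [0, [0, 0, 4], 0], [0, [0, 0, 4], 0]]}}

```text
clock: 15.85
eef_pos: [0.4544, -0.2912, 0.0786]
tcp_rot: [-0.348, -3.122, -0.0]
ft_force: [-1.5, 1.5, 7.5]
grip_width: 0.0004
finger_force: 3.8
```

>>> {"name": "move_arm", "arguments": {"deltas": [[0, [0, 0, 1], 0], [0, [0, 0, 1], 0]]}}

```text
clock: 16.1
eef_pos: [0.4544, -0.2912, 0.0776]
tcp_rot: [-0.348, -3.122, -0.0]
ft_force: [-1.6, 1.2, 9.5]
grip_width: 0.0004
finger_force: 4.7
```

>>> {"name": "move_arm", "arguments": {"deltas": [[0, [0, 0, -3], 0], [0, [0, 0, -8], 0], [0, [0, 0, -40], 0], [0, [0, 0, -90], 0], [0, [0, 0, -140], 0], [0, [0, 0, -180], 0], [0, [0, 0, -180], 0], [0, [0, 0, -180], 0]]}}

```text
clock: 17.1
eef_pos: [0.4543, -0.2907, 0.2569]
tcp_rot: [-0.347, -3.122, -0.001]
ft_force: [0.0, 0.3, -0.2]
grip_width: 0.0004
finger_force: 0.0
```

```bash
python3 - <<'E'
from h import *
import cv2
t=env.grab_frame("top");s=env.grab_frame("side")
k=np.hstack([s[90:330,150:470],cv2.imread("pics/side0.png")[90:330,150:470,::-1]])
cv2.imwrite("pics/end.png",cv2.resize(k,None,fx=1.25,fy=1.25)[:,:,::-1])
E
```

```text
(no output)
```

View pics/end.png

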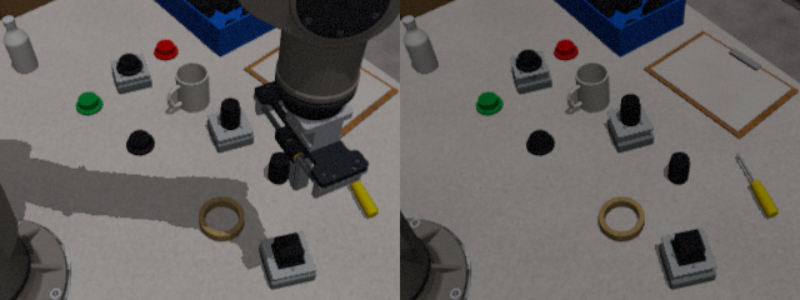

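The before/after view shows all three caps lowered and still upright: tall (231,115), wide (130,65) and square (290,248). Nothing else visible has moved; the arm hides part of the knife and the spare tall cap.

```bash
python3 -c "
from station import env
print(env.close_job())"
```

```text
the job is handed in; nothing more can be done
None
```

I pressed the tall, wide and square caps home in that order, with at most about 9.5 N measured, and handed the job in at about 17 s with the arm clear; no verdict came back.

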